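# Move the swing guard to the other hinge post of the vise

## Robot

A 7-joint arm with a two-finger parallel gripper is mounted at the origin on the work surface. World frame = base frame: x ahead of the robot, y to its left, z up, the work surface at z = 0. Lengths are in m, angles in rad, forces in N, time in s.
With the tool pointing down it reaches from about 0.425 to 0.925 m from the base axis. Payload 6.8 kg.
Tool frame: the origin (TCP) lies between the finger pads; the fingertips stand 14 mm ahead of it and the grasp point (between the pads) lies 5 mm behind it; z points along the fingers, y is the line along which they close (so a half turn about z gives the same grasp; the last joint's range is limited). The gripper opens to 85 mm and grips with 20 to 120 N. Pads are 22 mm wide; open, the fingers measure 114 mm over their backs; the gripper's body (76 mm by 85 mm) begins 54 mm behind the grasp point. The pads swing forward as they close: fully open they stand 13 mm farther back than shut.
Start: joints at [-1.397, 0.477, 0.022, 1.555, -0.011, 1.109, -0.083], TCP at [0.188, 0.648, 0.245] pointing down, gripper open.
Joint ranges: [-2.96, 2.96], [-0.34, 2.1], [-1.41, 1.46], [0.24, 2.44], [-1.37, 4.51], [0.17, 1.92], [-2.96, 2.96]. Speed limits (rad/s): [2.39, 2.39, 3.14, 3.14, 3.14, 3.14, 3.14].

## Interface

Orientations are given as a rotation vector (axis times angle).
In Python, from bench import r, imaging gives the robot as it stands.
- The arm moves only by the tool apply_moves, never from a script. Its argument "moves" is a list of rows, each a list of 2 entries, a list of its own where there are three numbers: the shift along the tool's x, y, z in cm, then the turn about the tool's z in rad. In form: [[[tx, ty, tz], roll], ...]. A call has 1 to 10 rows; each row is the pose to reach, as a shift and turn from the pose commanded when the call began, along the tool's axes at that moment; what a row does not reach only later rows make up. A row lasts 1/12 s, in which the tool goes at most 41.7 mm and 7.16 degrees, less where a joint would pass 70% of its speed; a pose out of reach is approached as far as the arm can. A call with a gripper value outside its range is refused whole. "claw" is the opening, from 0 (shut) to 1 (fully open), set as the call begins (left out, the last holds). The fingers move at their own pace and stop on an object; "grip_force" is the grip in N (left out, the last holds). Time passes only in rows, so rows that repeat a pose let the fingers close. It gives the time, the measured TCP pose, the force and the opening at its end, in the units of the state.
- r.get_obs(): the state, without advancing time (a new reading comes with each control period).
- imaging.grab_frame(name): name is "side" or "top"; returns a dict with "frame" (480x640x3 uint8, blue, green, red), "intrinsics" (3x3 intrinsics, pixels), "T" (4x4, takes a point from camera to world coordinates). Camera axes: x right, y up, looking along -z (the intrinsics and any distortion apply to the point x, -y, -z); pixel columns grow to the right and rows downward; lengths in m; the calibration is good to about 2 mm. A picture is of the moment at which its call begins. There is no depth.
- r.hand_in(): hands the job in, once; it reports no verdict.
The state is a dict: "clock": time; "joints": joint angles; "qvel": joint speeds; "tau": joint torques, N m; "tcp_pos": TCP position; "orientation": TCP orientation; "contact_force": force on the tool from outside, world axes, zero at the start; "moment": the same for the moment, N m; "grip_width": finger opening in m.
Only numpy, scipy, OpenCV 4.12 (cv2) and the standard library are available. Lean on these libraries where they do the work, as an engineer would, in place of code of your own. Each camera call takes 0.05 s, during which the arm holds its last target. There are 200 camera calls.

## Task

Pull out the red sprung pin that locks the yellow guard onto its hinge post beside the vise, lift the guard off upright, and hang it on the empty hinge post on the other side of the vise, gently and fully down: its spindle may stand a few millimetres off centre. Then push that post's red pin fully in to lock it. Do not force or drop the guard onto the post, and leave the hammer, the wood block and the iron leaf where they lie.

Things in the scene. Friction and masses are not known exactly. Their poses are not given: they have to be found in the camera images.
- guard_tab (a point): centre of the black grip tab on the guard's top edge, 40 mm long (guard's x) x 12 mm thick (its y) x 30 mm high, straight above the centre of mass. The guard is an upright yellow steel frame with a clear window, 8 mm thick, 120 mm long, 80 mm high, 0.36 to 0.54 kg, with a steel barrel at one end. x runs level from the barrel along the panel, z is up
- guard_bore (a point): centre of the lower mouth of the guard's upright steel barrel (50 mm high, 35 mm across, through bore 17.5 mm, no bevel). The tab's centre is 20 mm along the guard's x and 99 mm up from here; the panel runs from x = 15 to 136 mm, 4 to 84 mm up. It starts on the old post's collar, free to swing about the spindle, sagging up to 0.03 rad by the bore's play; axes as the tab's
- old_post_seat (a point): old hinge post: centre of the top of its round dark collar (48 mm across, 40 mm above the bench), on which the guard's barrel rests. An upright round steel spindle, 16 mm thick, rises 66 mm from it, its top 4 mm tapering to 12 mm; its axis passes through this point. z is up; x points away from the robot within 0.2 rad; the sprung pin is on the -x side
- new_post_seat (a point): new hinge post: centre of the top of its round dark collar (48 mm across, 40 mm above the bench), on which the guard's barrel rests. An upright round steel spindle, 16 mm thick, rises 66 mm from it, its top 4 mm tapering to 12 mm; it stands on an eccentric bush, clamped: its axis is 5.5 mm off this point, in a direction that is not measured: find it by feel or by eye. z is up; x points away from the robot within 0.2 rad; the sprung pin is on the -x side
- old_post: fixed blue steel hinge post, carrying the guard at the start; origin on the bench under the collar's centre, axes as the seat point's. Base plate 10 mm thick, 80 mm wide, from x = -80 to +35 mm; the riser that carries the pin is 36 mm wide, from x = -45 to -29 mm, up to 111 mm above the bench
- new_post: fixed blue steel hinge post, empty at the start, on the other side of the vise; origin on the bench under the collar's centre, axes as the seat point's. Base plate 10 mm thick, 80 mm wide, from x = -80 to +35 mm; the riser that carries the pin is 36 mm wide, from x = -45 to -29 mm, up to 111 mm above the bench
- old_pin (a joint): old post's sprung pin, 10 mm thick, sliding along the post's x: 0 = fully in, its tip 2 mm above the barrel's top, so the guard cannot lift; 0.020 m = fully out to -x, guard free. A spring draws it in but a brake holds it where it is left: pulling it out takes 7.5 N rising to 9.5 N, pushing it in about 4 N. It goes in only if the barrel is right down (or absent). Starts in; may be left in or out.
- old_pin_knob (a point): red knob of the old post's pin: centre of its round grip, 20 mm thick, 28 mm long, lying level along the post's x axis 97 mm above the bench, at x = -64 mm from the collar's centre with the pin in, -84 mm with it out. On its outer (-x) end is a red flange 28 mm across; the flange's outer face is 19 mm from this point. Free space of 25 mm or more on both sides, 80 mm beneath
- new_pin (a joint): new post's sprung pin, 10 mm thick, sliding along the post's x: 0 = fully in, its tip 2 mm above the barrel's top, so the guard cannot lift; 0.020 m = fully out to -x, guard free. A spring draws it in but a brake holds it where it is left: pulling it out takes 7.5 N rising to 9.5 N, pushing it in about 4 N. It goes in only if the barrel is right down (or absent). Starts out.
- new_pin_knob (a point): red knob of the new post's pin: centre of its round grip, 20 mm thick, 28 mm long, lying level along the post's x axis 97 mm above the bench, at x = -64 mm from the collar's centre with the pin in, -84 mm with it out. On its outer (-x) end is a red flange 28 mm across; the flange's outer face is 19 mm from this point. Free space of 25 mm or more on both sides, 80 mm beneath
- vise: fixed blue bench vise between the two posts, 100 mm wide jaws, 145 mm high, from x = -100 to +110 mm; origin on the bench under its jaws
- hammer: loose hammer lying on the bench, about 0.3 m long; leave it alone
- wood_block: loose wooden block 60 x 70 x 45 mm, origin at the centre of its underside; leave it alone
- iron_leaf: loose flat forged leaf, 170 x 45 x 5 mm, lying on the bench; leave it alone
There are look-alikes about, which are no part of the job. What is shaped like the part that bears guard_tab but pink is not meant.

How it is judged:
On the way, in this order (a step that is already met when the one before it is completed fails the run):
1. the old post's pin is pulled fully out while the guard is still down on that post (value of joint old_pin above 0.017 m and horizontal distance between guard_bore and old_post_seat below 0.004 m and z of guard_bore in the frame of old_post_seat below 0.006 m), for 0.1 s.
2. the guard is lifted clear of the old post's spindle (z of guard_bore in the frame of old_post_seat above 0.068 m), for 0.1 s.
3. the guard is fully down on the new post, with that post's pin still out (horizontal distance between guard_bore and new_post_seat below 0.008 m and z of guard_bore in the frame of new_post_seat between -0.003 and 0.0025 m and angle between guard_bore's own z axis and vertical below 0.08 rad and value of joint new_pin above 0.015 m), for 0.2 s.
At the end, for the whole second after the job is handed in: The guard is upright (within 0.08 rad) and at rest on the new post, on its spindle: the barrel's lower mouth within 8 mm of the collar's centre (the spindle is 5.5 mm off it) and within 2.5 mm of the collar, and the new post's pin is in to within 2 mm (horizontal distance between guard_bore and new_post_seat below 0.008 m and z of guard_bore in the frame of new_post_seat between -0.003 and 0.0025 m and angle between guard_bore's own z axis and vertical below 0.08 rad and value of joint new_pin below 0.002 m and linear speed of guard below 0.02 m/s); the robot touches nothing.
It fails at once if the guard is forced, wrenched or dropped on a post or its pin (more than 60 N between them, all contact points added up) (contact force between guard and old_post above 60 N or contact force between guard and new_post above 60 N).
It fails at once if the guard is tipped over (more than 0.5 rad) (angle between guard_bore's own z axis and vertical above 0.5 rad).
It fails at once if the hammer is moved by more than 20 mm (distance of hammer from where it was at the start of the episode above 0.02 m).
It fails at once if the wood block is moved by more than 20 mm (distance of wood_block from where it was at the start of the episode above 0.02 m).
It fails at once if the iron leaf is moved by more than 20 mm (distance of iron_leaf from where it was at the start of the episode above 0.02 m).
It also fails if it takes over 72 s, if anything falls off the work surface, if the arm or the gripper's body presses on something with over 40 N, if the wrist force passes 120 N, or if a joint passes its speed limit or range.

## Working session

There is one attempt and no reset: what is moved stays moved. The work goes in short steps, Python scripts to look and compute and a tool call to move; the robot and the scene stay as the last step left them, time stands still between calls to the robot, and variables do not carry over. Pictures are saved under pics/ and viewed, on a budget of 10 in all, crops included, one or two more only if the job needs it, and the job is handed in when it is done.

Besides the shell and the picture viewer there is one more tool, called after ">>>" as name(argument=value, ...) on one line, values as JSON. apply_moves: Moves the arm, as the interface text tells. Its arguments: {"type":"object","properties":{"moves":{"type":"array","items":{"type":"array"}},"claw":{"type":"number"},"grip_force":{"type":"number"}},"required":["moves"]}

```bash
mkdir -p pics
cat > h.py <<'E'
from bench import r, imaging
import numpy as np, cv2
from scipy.spatial.transform import Rotation as R
def snap(n,save=None):
    d=imaging.grab_frame(n); 
    if save: cv2.imwrite('pics/'+save,d['frame'])
    return d
def ray(d,u,v):
    K=np.array(d['intrinsics']);T=np.array(d['T'])
    c=np.linalg.inv(K)@[u,v,1]; c=np.array([c[0],-c[1],-c[2]])
    return T[:3,3],T[:3,:3]@c
def plane(d,u,v,z):
    o,w=ray(d,u,v); return o+w*(z-o[2])/w[2]
def proj(d,p):
    K=np.array(d['intrinsics']);T=np.array(d['T'])
    c=T[:3,:3].T@(np.array(p)-T[:3,3]); q=K@[c[0],-c[1],-c[2]]; return q[:2]/q[2]
def tri(d1,p1,d2,p2):
    o1,a=ray(d1,*p1);o2,b=ray(d2,*p2)
    s=np.linalg.lstsq(np.c_[a,-b],o2-o1,rcond=None)[0]
    return (o1+a*s[0]+o2+b*s[1])/2, np.linalg.norm(o1+a*s[0]-o2-b*s[1])
E
python3 - <<'E'
from h import *
o=r.get_obs();print({k:np.round(v,3) for k,v in o.items()})
for n in('top','side'):
    d=snap(n,n+'0.png');print(d.keys(),np.round(d['T'],3),np.round(d['intrinsics'],1))
E
```

```text
{'clock': np.float64(0.0), 'joints': array([-1.397,  0.478,  0.022,  1.556, -0.012,  1.109, -0.083]), 'qvel': array([ 0.001,  0.001,  0.001, -0.001,  0.001,  0.   , -0.001]), 'tau': array([-1.0000e-03, -5.9646e+01,  1.6080e+00, -2.8119e+01,  1.2000e-02,
        1.0000e-02, -0.0000e+00]), 'tcp_pos': array([0.188, 0.648, 0.244]), 'orientation': array([-4.41e-01, -3.11e+00,  3.00e-03]), 'contact_force': array([-0.128,  0.641,  0.666]), 'moment': array([ 0.004, -0.018, -0.049]), 'grip_width': np.float64(0.085)}
dict_keys(['frame', 'intrinsics', 'T']) [[ 0.002  0.997 -0.082  0.377]
 [-1.     0.002 -0.004 -0.002]
 [-0.004  0.082  0.997  1.552]
 [ 0.     0.     0.     1.   ]] [[521.9   0.  315.1]
 [  0.  521.9 234.8]
 [  0.    0.    1. ]]
dict_keys(['frame', 'intrinsics', 'T']) [[ 0.73   0.36  -0.58  -0.278]
 [-0.683  0.396 -0.614 -0.866]
 [ 0.009  0.844  0.536  0.868]
 [ 0.     0.     0.     1.   ]] [[551.    0.  330.7]
 [  0.  551.  234.3]
 [  0.    0.    1. ]]
```

View pics/top0.png

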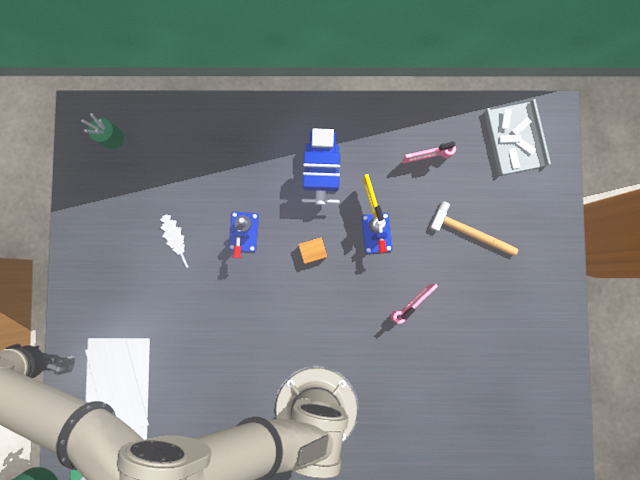

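View pics/side0.png

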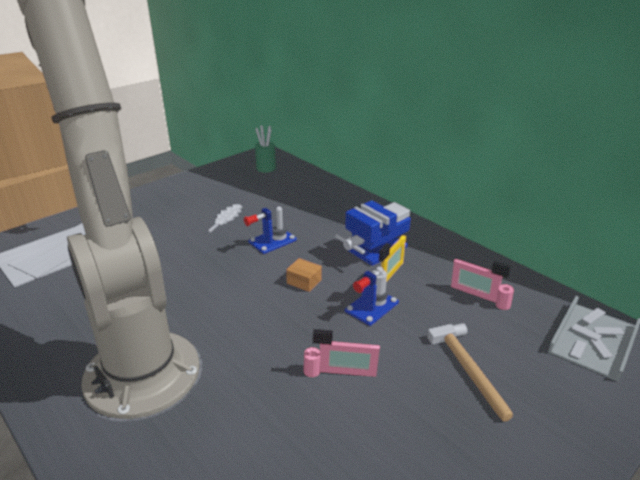

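The yellow guard (top ≈375,200; side ≈394,258) on the right-hand post is the one meant. The look-alikes at top (430,153) and (415,303) are pink. The old post is at top (377,233) and the new empty one at top (243,230). I'll confirm this in an enlarged crop.

Run:
```python
from h import *
a=cv2.imread('pics/top0.png');b=cv2.imread('pics/side0.png')
f=lambda im,x,y:cv2.resize(im[y:y+75,x:x+100],(400,300),interpolation=cv2.INTER_CUBIC)
f2=lambda im,x,y:cv2.resize(im[y:y+100,x:x+100],(400,300),interpolation=cv2.INTER_CUBIC)
c=np.vstack([np.hstack([f(a,195,200),f(a,330,195)]),np.hstack([f(b,225,190),f(b,330,245)])])
cv2.imwrite('pics/c1.png',c)
T=snap('top');S=snap('side')
for nm,d in(('top',T),('side',S)):
    h=cv2.cvtColor(d['frame'],cv2.COLOR_BGR2HSV)
    for cn,lo,hi in(('red',(0,170,90),(6,255,255)),('yel',(22,150,100),(32,255,255)),('blue',(105,150,60),(128,255,255))):
        m=cv2.inRange(h,lo,hi)
        n,l,s,ce=cv2.connectedComponentsWithStats(m)
        for i in range(1,n):
            if s[i,4]>25: print(nm,cn,ce[i].round(1),s[i],cv2.minAreaRect(np.argwhere(l==i)[:,::-1].astype(np.float32)))
```

```text
top red [381.8 246.2] [379 241   8  11  62] ((382.5, 246.0), (7.0, 10.0), 0.0)
top yel [370.6 189.9] [365 174  12  33 122] ((370.60540771484375, 189.9675750732422), (33.23170852661133, 3.6760737895965576), 72.89727020263672)
top yel [370.  201.4] [365 185  11  32  41] ((369.6999816894531, 200.59999084472656), (32.57146072387695, 1.5811388492584229), 71.56504821777344)
top blue [321.9 153.6] [304 131  36  33 628] ((321.5, 147.0), (32.0, 35.0), 90.0)
top blue [321.4 169.9] [305 168  33   5 121] ((321.0, 170.0), (4.0, 32.0), 90.0)
top blue [320.9 181.2] [303 175  36  14 401] ((320.6756896972656, 181.10154724121094), (35.177879333496094, 11.796536445617676), 3.4682295322418213)
top blue [248.6 231. ] [231 212  28  40 388] ((243.4103546142578, 231.07586669921875), (26.408462524414062, 38.11787796020508), 4.763641834259033)
top blue [369.1 235.6] [362 214  17  39 315] ((370.3767395019531, 233.32876586914062), (38.31462860107422, 13.975419044494629), 83.9909896850586)
top blue [385.8 233.2] [377 215  15  33 180] ((383.10565185546875, 231.60897827148438), (32.140281677246094, 13.178464889526
[... 198 characters left out ...]
4 279  14  12  79] ((360.5000305175781, 283.5000305175781), (8.485280990600586, 14.142135620117188), 45.0)
side yel [394.8 255. ] [382 235  24  44 280] ((395.261474609375, 256.3715515136719), (17.20305061340332, 45.919952392578125), 28.300758361816406)
side blue [374.3 230.8] [ 346  200   65   65 1825] ((371.5736389160156, 232.09349060058594), (63.390533447265625, 58.227745056152344), 25.20112419128418)
side blue [268.9 236.3] [249 209  47  45 572] ((267.3829345703125, 235.20535278320312), (43.83282470703125, 35.909297943115234), 46.0809211730957)
side blue [369.9 303.9] [345 272  54  53 907] ((373.85321044921875, 300.9942626953125), (42.4964714050293, 46.13276672363281), 28.810794830322266)
```

View pics/c1.png

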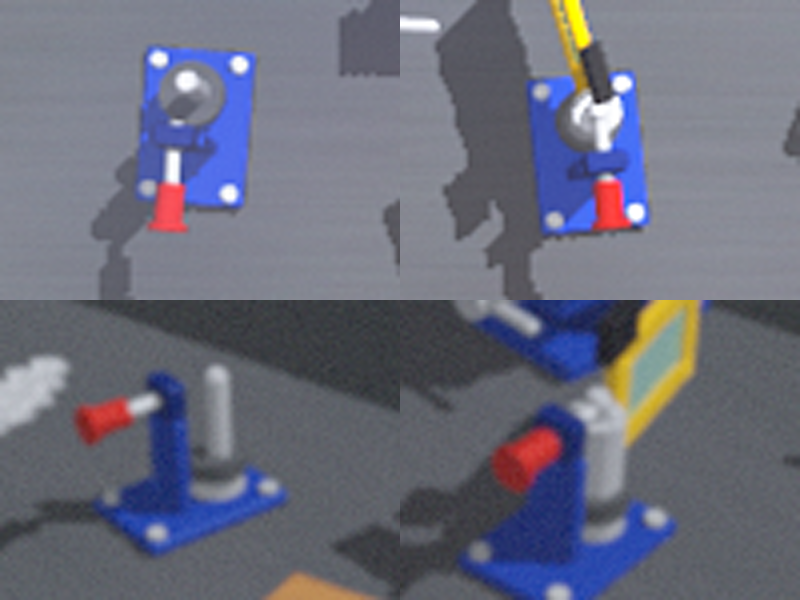

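Run:
```python
from h import *
T=snap('top');S=snap('side')
q=lambda c,o:((c[0]+.5)/4-.5+o[0],(c[1]+.5)/4-.5+o[1])
for nm,o,B in(('new',(195,200),[(159,59),(240,65),(229,193),(148,187)]),('old',(330,195),[(141,91),(222,83),(236,212),(155,220)])):
    P=np.array([plane(T,*q(b,o),.012)[:2] for b in B])
    ax=(P[0]+P[1]-P[2]-P[3]);ax/=np.linalg.norm(ax)
    seat=P.mean(0)+.0225*ax
    print(nm,'centre',P.mean(0).round(4),'axis',ax.round(3),'yaw',np.arctan2(ax[1],ax[0]).round(3),'seat',seat.round(4), np.linalg.norm(P[0]-P[1]),np.linalg.norm(P[1]-P[2]))
    for d,n in((T,'top'),(S,'side')):
        for k in(-.064,-.084): print(n,'knob',k,proj(d,[*(seat+ax*k),.097]).round(1))
        print('collar',proj(d,[*seat,.04]).round(1),'spin top nominal',proj(d,[*seat,.106]).round(1))
# collar of new post
print('collar new',plane(T,*q((192,94),(195,200)),.04).round(4), 'tip new top',plane(T,*q((185,80),(195,200)),.106).round(4))
# side crop coords: x scale 4, y scale 3
s=lambda c,o:((c[0]+.5)/4-.5+o[0],(c[1]+.5)/3-.5+o[1])
print('tip tri',tri(T,q((185,80),(195,200)),S,s((217,372-300),(225,190))))
print('red knobs top/side old', tri(T,(382.0,246.2),S,(361.3,283.6)))
p=S['frame'][200:300:1]
# tab: dark, top crop (597-400,72)
print('tab top',plane(T,*q((197,62),(330,195)),.154).round(4))
```

```text
new centre [0.5141 0.2177] axis [ 0.997 -0.072] yaw -0.072 seat [0.5365 0.216 ] 0.060420775157437163 0.09546236869927702
top knob -0.064 [237.6 243.1]
top knob -0.084 [236.9 250.3]
collar [242.4 222.6] spin top nominal [239.1 220.1]
side knob -0.064 [257.9 216.2]
side knob -0.084 [251.7 218.5]
collar [278.1 226.3] spin top nominal [277.1 206.3]
old centre [ 0.5107 -0.1782] axis [0.995 0.1  ] yaw 0.1 seat [ 0.5331 -0.1759] 0.060423765781533426 0.09630249514020853
top knob -0.064 [381.8 244.6]
top knob -0.084 [382.6 251.7]
collar [377. 224.] spin top nominal [379.7 221.5]
side knob -0.064 [362.3 282.6]
side knob -0.084 [356.9 286.6]
collar [377.8 289.4] spin top nominal [379.3 267.3]
collar new [0.5349 0.2154 0.04  ] tip new top [0.5378 0.211  0.106 ]
tip tri (array([0.54056218, 0.21466141, 0.08102642]), np.float64(3.9889756405629386e-05))
red knobs top/side old (array([ 0.46507339, -0.18298529,  0.09681338]), np.float64(0.00046317446398929925))
tab top [ 0.5589 -0.1681  0.154 ]
```

```bash
cat >> h.py <<'E'
def go(p,psi):
    o=r.get_obs();M=R.from_rotvec(o['orientation']).as_matrix()
    y=M[:,1];cur=np.arctan2(-y[0],y[1])
    print('t',round(float(o['clock']),2),'pos',o['tcp_pos'].round(4),'psi',round(cur,3),'F',o['contact_force'].round(1),'w',round(float(o['grip_width']),4),'tilt z',M[:2,2].round(3))
    print(' shift',(M.T@(np.array(p)-o['tcp_pos'])*100).round(2),'roll',round(-(psi-cur),3))
E
python3 - <<'E'
from h import *
go([.52,.2,.25],.1); go([.469,-.1825,.20],.1)
E
```

```text
t 0.3 pos [0.1876 0.6482 0.245 ] psi -0.282 F [0.4 0.1 0.2] w 0.0857 tilt z [-0.    -0.001]
 shift [-44.39 -33.81  -0.48] roll -0.382
t 0.3 pos [0.1876 0.6482 0.245 ] psi -0.282 F [0.4 0.1 0.2] w 0.0857 tilt z [-0.    -0.001]
 shift [-50.12 -71.97   4.54] roll -0.382
```

>>> apply_moves(moves=[[[-44.4, -33.8, -0.5], -0.38], [[-44.4, -33.8, -0.5], -0.38], [[-44.4, -33.8, -0.5], -0.38], [[-44.4, -33.8, -0.5], -0.38], [[-44.4, -33.8, -0.5], -0.38], [[-44.4, -33.8, -0.5], -0.38], [[-44.4, -33.8, -0.5], -0.38], [[-44.4, -33.8, -0.5], -0.38], [[-44.4, -33.8, -0.5], -0.38], [[-44.4, -33.8, -0.5], -0.38]], claw=1)

```text
clock: 1.13
tcp_pos: [0.4369, 0.3119, 0.2494]
orientation: [-0.154, 3.137, 0.001]
contact_force: [0.4, -0.3, 0.1]
grip_width: 0.0854
```

Run:
```python
from h import *
go([.469,-.1825,.20],.1)
```

```text
t 1.13 pos [0.4369 0.3119 0.2494] psi 0.098 F [ 0.4 -0.3  0.1] w 0.0854 tilt z [0. 0.]
 shift [  1.65 -49.52   4.91] roll -0.002
```

>>> apply_moves(moves=[[[-1, -16, 0], 0], [[-1, -16, 0], 0], [[-1, -16, 0], 0], [[-1, -16, 0], 0], [[1.6, -49.5, 2], 0], [[1.6, -49.5, 2], 0], [[1.6, -49.5, 2], 0], [[1.6, -49.5, 2], 0], [[1.6, -49.5, 2], 0], [[1.6, -49.5, 2], 0]])

```text
clock: 1.97
tcp_pos: [0.4664, -0.0959, 0.2344]
orientation: [-0.154, 3.137, 0.0]
contact_force: [-0.4, -0.7, -0.1]
grip_width: 0.0855
```

>>> apply_moves(moves=[[[0, -10, 0], 0], [[0, -10, 0], 0], [[0, -10, 0], 0], [[0, -10, 0], 0]])

```text
clock: 2.3
tcp_pos: [0.476, -0.1988, 0.2346]
orientation: [-0.142, 3.138, -0.004]
contact_force: [-0.9, -0.3, 0.1]
grip_width: 0.0854
```

Run:
```python
from h import *
go([.469,-.1825,.12],.1)
```

```text
t 2.3 pos [ 0.476  -0.1988  0.2346] psi 0.091 F [-0.9 -0.3  0.1] w 0.0854 tilt z [ 0.001 -0.002]
 shift [ 0.56  1.72 11.46] roll -0.009
```

>>> apply_moves(moves=[[[0.6, 1.7, 4], 0], [[0.6, 1.7, 8], 0], [[0.6, 1.7, 11.5], 0], [[0.6, 1.7, 13], 0], [[0.6, 1.7, 14.2], 0], [[0.6, 1.7, 14.2], 0], [[0.6, 1.7, 14.2], 0]])

```text
clock: 2.88
tcp_pos: [0.4688, -0.1762, 0.092]
orientation: [0.156, -3.137, -0.001]
contact_force: [-0.3, -0.1, 0.6]
grip_width: 0.0854
```

Run:
```python
from h import *
go([.469,-.1825,.092],.1)
snap('top','t1.png');snap('side','s1.png')
a=cv2.imread('pics/top0.png');a=cv2.imread('pics/t1.png');b=cv2.imread('pics/s1.png')
f=lambda im,x,y:cv2.resize(im[y:y+120,x:x+80],(400,600),interpolation=cv2.INTER_CUBIC)
cv2.imwrite('pics/c2.png',np.hstack([f(a,340,170),f(b,330,200)]))
```

```text
t 2.88 pos [ 0.4688 -0.1762  0.092 ] psi 0.099 F [-0.3 -0.1  0.6] w 0.0854 tilt z [-0.001  0.001]
 shift [ 0.04 -0.62 -0.  ] roll -0.001
```

View pics/c2.png

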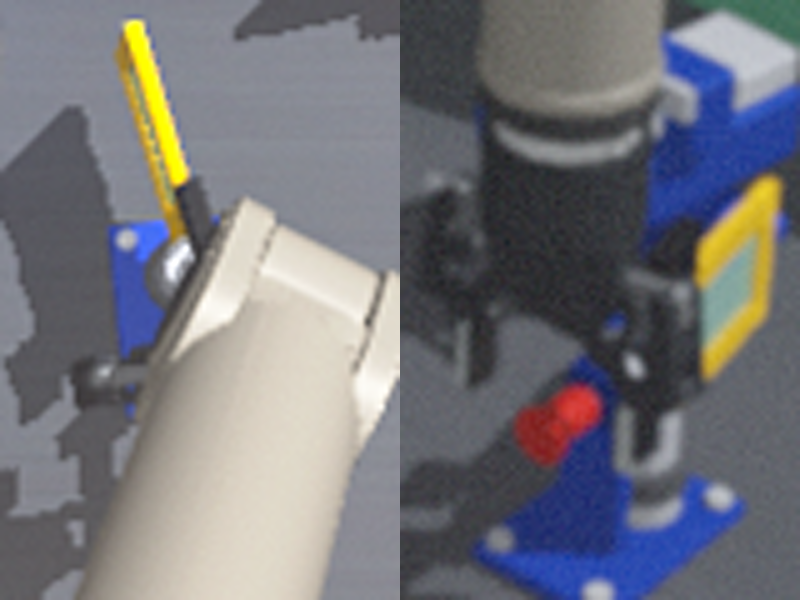

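The crop shows the open fingers straddling the red knob (side crop ≈ 560,420, i.e. image 442,284), with a gap to both the riser and the guard. I'll shift -6 mm in tool y and close.

>>> apply_moves(moves=[[[0, -0.6, 0], 0], [[0, -0.6, 0], 0], [[0, -0.6, 0], 0]])

```text
clock: 3.23
tcp_pos: [0.47, -0.1837, 0.0929]
orientation: [-0.153, 3.136, -0.001]
contact_force: [0.3, -0.1, 0.0]
grip_width: 0.0857
```

>>> apply_moves(moves=[[[0, 0, 0], 0], [[0, 0, 0], 0], [[0, 0, 0], 0], [[0, 0, 0], 0], [[0, 0, 0], 0], [[0, 0, 0], 0]], claw=0, grip_force=60)

```text
clock: 3.73
tcp_pos: [0.4695, -0.1827, 0.0923]
orientation: [0.154, -3.137, -0.001]
contact_force: [-1.4, 1.6, 5.2]
grip_width: 0.018
```

>>> apply_moves(moves=[[[0.3, 0, 0], 0], [[0.6, 0, 0], 0], [[0.9, 0, 0], 0], [[1.2, 0, 0], 0], [[1.5, 0, 0], 0], [[1.8, 0, 0], 0], [[1.9, 0, 0], 0], [[2.0, 0, 0], 0], [[2.0, 0, 0], 0]])

```text
clock: 4.48
tcp_pos: [0.4525, -0.1845, 0.0925]
orientation: [-0.156, 3.133, -0.001]
contact_force: [9.1, 2.7, -6.0]
grip_width: 0.018
```

Run:
```python
from h import *
go([.449,-.1845,.092],.1)
S=snap('side','s2.png');T=snap('top','t2.png')
b=S['frame']
f=lambda im,x,y:cv2.resize(im[y:y+100,x:x+100],(600,600),interpolation=cv2.INTER_CUBIC)
cv2.imwrite('pics/c3.png',f(b,325,215))
```

```text
t 4.48 pos [ 0.4525 -0.1845  0.0925] psi 0.1 F [ 9.1  2.7 -6. ] w 0.018 tilt z [ 0.005 -0.001]
 shift [0.35 0.03 0.05] roll -0.0
```

View pics/c3.png

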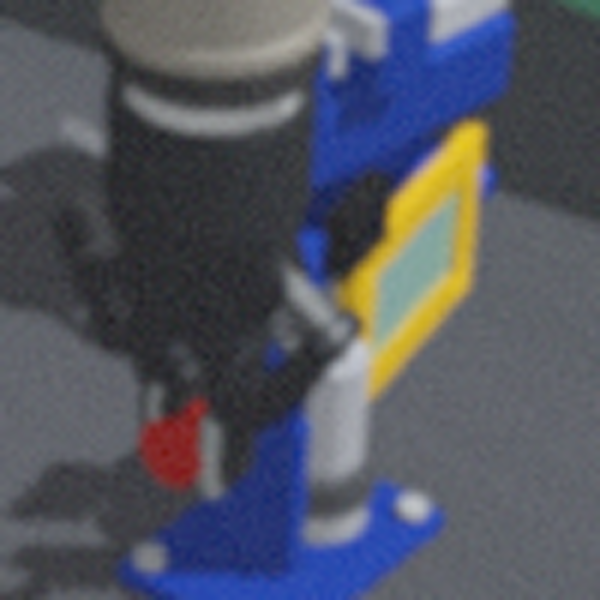

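The knob is in the grip (red end near crop 175,450) and has come about 17 mm. The arm yields a few mm under load, so I'll pull on to the stop.

>>> apply_moves(moves=[[[0.2, 0, 0], 0], [[0.4, 0, 0], 0], [[0.5, 0, 0], 0], [[0.6, 0, 0], 0], [[0.6, 0, 0], 0], [[0.6, 0, 0], 0]])

```text
clock: 5.08
tcp_pos: [0.4494, -0.1848, 0.0926]
orientation: [-0.158, 3.128, -0.003]
contact_force: [16.4, 2.4, -16.1]
grip_width: 0.0183
```

>>> apply_moves(moves=[[[0, 0, 0], 0], [[0, 0, 0], 0], [[0, 0, 0], 0], [[0, 0, 0], 0], [[0, 0, 0], 0], [[0, 0, -2], 0], [[0, 0, -5], 0], [[0, 0, -9], 0], [[0, 0, -12], 0], [[3, 0, -12], 0]], claw=1)

```text
clock: 5.92
tcp_pos: [0.4213, -0.1894, 0.2182]
orientation: [-0.158, 3.124, -0.006]
contact_force: [0.4, -1.1, 0.6]
grip_width: 0.0853
```

>>> apply_moves(moves=[[[4, 0, -1], 0], [[4, 4, -1], 0], [[4, 8, -1], 0], [[4, 12, -1], 0], [[4, 12, -1], 0]])

```text
clock: 6.33
tcp_pos: [0.361, -0.0677, 0.2222]
orientation: [0.165, -3.137, -0.003]
contact_force: [-0.2, 0.6, -0.5]
grip_width: 0.0854
```

Run:
```python
from h import *
go([.56,-.168,.2],.3)
S=snap('side','s3.png');T=snap('top','t3.png')
f=lambda im,x,y:cv2.resize(im[y:y+100,x:x+66],(396,600),interpolation=cv2.INTER_CUBIC)
cv2.imwrite('pics/c4.png',np.hstack([f(T['frame'],345,165),f(S['frame'],345,225)]))
```

```text
t 6.33 pos [ 0.361  -0.0677  0.2222] psi 0.105 F [-0.2  0.6 -0.5] w 0.0854 tilt z [-0.     0.002]
 shift [-18.74 -12.07   2.19] roll -0.195
```

View pics/c4.png

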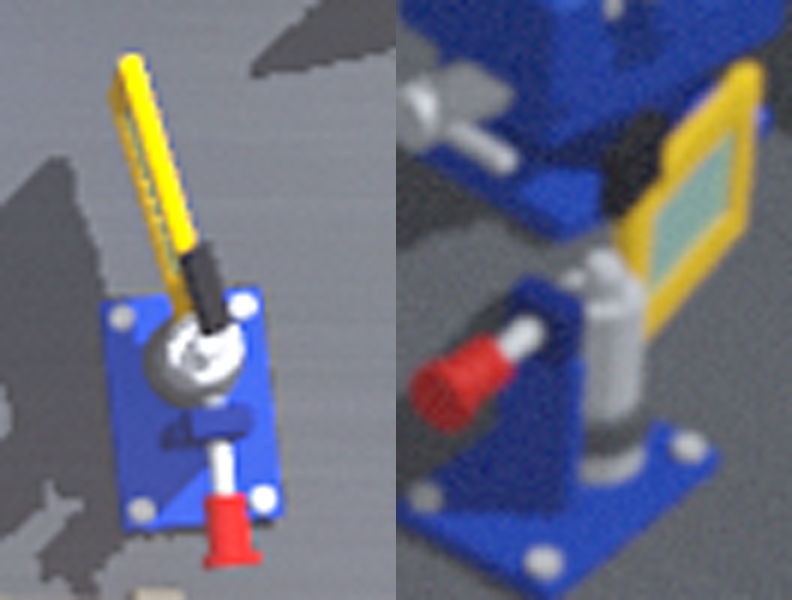

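Old pin fully out: bare pin between riser and knob in both views, knob at top crop (228,530), guard still down. Now locate the tab (top crop ≈ 205,285) and the guard's yaw.

Run:
```python
from h import *
T=snap('top');S=snap('side')
q=lambda c:((c[0]+.5)/6-.5+345,(c[1]+.5)/6-.5+165)
seat=np.array([.5331,-.1759])
a=plane(T,*q((133,62)),.124)[:2];b=plane(T,*q((185,247)),.124)[:2]
for p in(a-b,a-seat): print('yaw',np.arctan2(p[1],p[0]).round(3),np.linalg.norm(p).round(4))
print('tab topface ends',plane(T,*q((196,247)),.154).round(4),plane(T,*q((212,328)),.154).round(4))
# yellow top strip line fit
h=cv2.cvtColor(T['frame'],cv2.COLOR_BGR2HSV);m=cv2.inRange(h,(20,200,190),(32,255,255));m[:,:355]=0;m[:,395:]=0
pts=np.array([plane(T,u,v,.124)[:2] for v,u in np.argwhere(m)]);l=cv2.fitLine(pts.astype(np.float32),cv2.DIST_HUBER,0,.001,.001).ravel();print(len(pts),l)
d=l[:2]*np.sign(l[0]);n=np.array([-d[1],d[0]]);print('yaw',np.arctan2(d[1],d[0]),'seat off line',n@(seat-l[2:]))
y=np.arctan2(d[1],d[0]);tab=seat+.02*np.array([np.cos(y),np.sin(y)])
print('tab',tab,'side proj',proj(S,[*tab,.139]),'top proj',proj(T,[*tab,.154]))
# dark tab centroid in side
g=S['frame'].max(2);mm=(g<60).astype(np.uint8);mm[:240]=0;mm[265:]=0;mm[:,:376]=0;mm[:,:]*=1;mm[:,395:]=0
print('side dark',cv2.moments(mm)['m10']/max(1,cv2.moments(mm)['m00']),cv2.moments(mm)['m01']/max(1,cv2.moments(mm)['m00']),mm.sum())
go([*tab,.2],y);go([*tab,.137],y)
```

```text
yaw 0.265 0.0892
yaw 0.282 0.1331
tab topface ends [ 0.5708 -0.1638  0.154 ] [ 0.5341 -0.1707  0.154 ]
91 [ 0.96088517  0.27694714  0.6182773  -0.14882669]
yaw 0.28061554 seat off line -0.0024247305948039755
tab [ 0.5523177  -0.17036106] side proj [383.88835806 251.68601665] top proj [379.73086393 212.54008939]
side dark 383.8478260869565 251.90217391304347 92
t 6.53 pos [ 0.3621 -0.0739  0.2222] psi 0.097 F [ 0.9 -0.3  0.1] w 0.0856 tilt z [ 0. -0.]
 shift [-17.99 -11.45   2.22] roll -0.183
t 6.53 pos [ 0.3621 -0.0739  0.2222] psi 0.097 F [ 0.9 -0.3  0.1] w 0.0856 tilt z [ 0. -0.]
 shift [-17.99 -11.45   8.52] roll -0.183
```

>>> apply_moves(moves=[[[-18, -11.2, 1], -0.18], [[-18, -11.2, 1], -0.18], [[-18, -11.2, 1], -0.18], [[-18, -11.2, 1], -0.18], [[-18, -11.2, 1], -0.18], [[-18, -11.2, 1], -0.18], [[-18, -11.2, 1], -0.18], [[-18, -11.2, 1], -0.18]])

```text
clock: 7.2
tcp_pos: [0.5515, -0.1686, 0.2113]
orientation: [0.431, -3.11, 0.001]
contact_force: [-0.2, 0.3, 0.9]
grip_width: 0.0854
```

Run:
```python
from h import *
go([.552,-.1685,.137],.28)
```

```text
t 7.2 pos [ 0.5515 -0.1686  0.2113] psi 0.275 F [-0.2  0.3  0.9] w 0.0854 tilt z [-0.002 -0.001]
 shift [-0.07 -0.    7.43] roll -0.005
```

>>> apply_moves(moves=[[[0, 0, 3], 0], [[0, 0, 5.5], 0], [[0, 0, 7.4], 0], [[0, 0, 7.4], 0], [[0, 0, 7.4], 0]])

```text
clock: 7.62
tcp_pos: [0.5507, -0.1668, 0.138]
orientation: [0.434, -3.109, -0.001]
contact_force: [0.3, -0.1, 0.8]
grip_width: 0.0856
```

>>> apply_moves(moves=[[[0, 0, 0], 0], [[0, 0, 0], 0], [[0, 0, 0], 0], [[0, 0, 0], 0], [[0, 0, 0], 0], [[0, 0, 0], 0], [[0, 0, 0], 0], [[0, 0, 0], 0]], claw=0, grip_force=20)

```text
clock: 8.28
tcp_pos: [0.5531, -0.1689, 0.1387]
orientation: [-0.434, 3.11, -0.005]
contact_force: [2.0, -4.1, 0.9]
grip_width: 0.012
```

>>> apply_moves(moves=[[[0, 0, 0], 0], [[0, 0, 0], 0], [[0, 0, 0], 0]], grip_force=60)

```text
clock: 8.53
tcp_pos: [0.5532, -0.169, 0.1388]
orientation: [-0.434, 3.109, -0.005]
contact_force: [2.3, -6.0, -0.4]
grip_width: 0.0109
```

Run:
```python
from h import *
go([.552,-.1685,.137],.28)
```

```text
t 8.53 pos [ 0.5532 -0.169   0.1388] psi 0.277 F [ 2.3 -6.  -0.4] w 0.0109 tilt z [ 0.002 -0.003]
 shift [0.1  0.08 0.18] roll -0.003
```

>>> apply_moves(moves=[[[0, -0.2, 0], 0], [[0, -0.2, 0], 0], [[0, -0.2, -0.5], 0], [[0, -0.2, -1], 0], [[0, -0.2, -1.5], 0], [[0, -0.2, -2], 0]])

```text
clock: 9.03
tcp_pos: [0.5527, -0.1693, 0.1577]
orientation: [0.436, -3.111, 0.002]
contact_force: [3.9, -4.2, -7.7]
grip_width: 0.0111
```

>>> apply_moves(moves=[[[-0.1, -0.15, -0.5], 0], [[-0.1, -0.15, -1], 0], [[-0.1, -0.15, -2], 0], [[-0.1, -0.15, -3], 0], [[-0.1, -0.15, -4], 0], [[-0.1, -0.15, -5.2], 0], [[-0.1, -0.15, -6.5], 0], [[-0.1, -0.15, -8.5], 0], [[-0.1, -0.15, -11], 0], [[-0.1, -0.15, -14], 0]])

```text
clock: 9.87
tcp_pos: [0.553, -0.1695, 0.2989]
orientation: [0.435, -3.109, -0.002]
contact_force: [1.4, -0.0, -4.2]
grip_width: 0.0112
```

Run:
```python
from h import *
go([.555,.2,.30],.0)
S=snap('side','s5.png');T=snap('top','t5.png')
f=lambda im,x,y:cv2.resize(im[y:y+150,x:x+100],(400,600),interpolation=cv2.INTER_CUBIC)
cv2.imwrite('pics/c5.png',np.hstack([f(T['frame'],330,130),f(S['frame'],330,170)]))
```

```text
t 9.87 pos [ 0.553  -0.1695  0.2989] psi 0.278 F [ 1.4 -0.  -4.2] w 0.0112 tilt z [-0.003  0.001]
 shift [-10.34  35.47  -0.08] roll 0.278
```

View pics/c5.png

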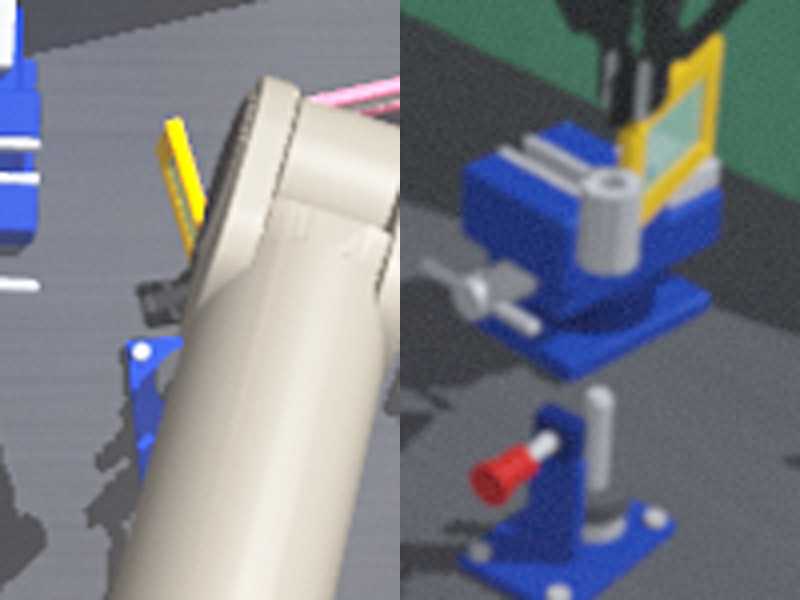

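Guard hangs upright (barrel at side crop 608,220), clear of the old spindle. Next I'll enlarge the new post to find the spindle's eccentric direction.

Run:
```python
from h import *
def avg(n,k=4):
    ds=[snap(n) for _ in range(k)];d=ds[0];d['frame']=np.mean([x['frame'] for x in ds],0).astype(np.uint8);return d
T=avg('top');S=avg('side')
cv2.imwrite('pics/T6.png',T['frame']);cv2.imwrite('pics/S6.png',S['frame'])
f=lambda im,x,y:cv2.resize(im[y:y+60,x:x+40],(400,600),interpolation=cv2.INTER_CUBIC)
cv2.imwrite('pics/c6.png',np.hstack([f(T['frame'],225,195),f(S['frame'],258,195)]))
```

```text
(no output)
```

View pics/c6.png

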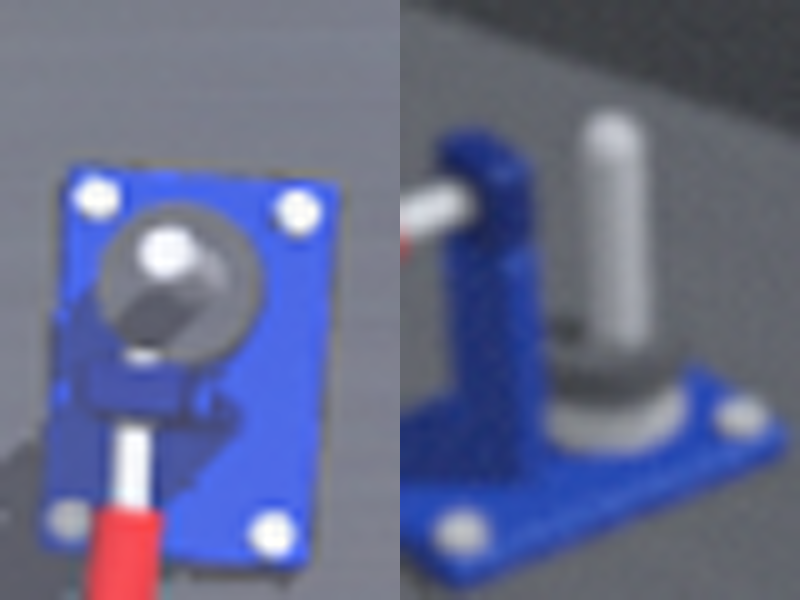

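Run:
```python
from h import *
T=snap('top');S=snap('side')
q=lambda c,o:((c[0]+.5)/10-.5+o[0],(c[1]+.5)/10-.5+o[1])
col=plane(T,*q((182,285),(225,195)),.04);tip=plane(T,*q((166,250),(225,195)),.106)
P=np.array([plane(T,*q(b,(225,195)),.012)[:2] for b in[(97,198),(299,212),(272,534),(70,520)]]);ax=P[0]+P[1]-P[2]-P[3];ax/=np.linalg.norm(ax)
print('collar',col,'tip',tip,'diff',(tip-col)[:2]*1e3,'plate seat',P.mean(0)+.0225*ax,ax)
for z,c in((.106,(612,120)),(.1,(612,140)),(.05,(621,325))):
    for nm,p in(('collar axis',[*col[:2],z]),('tip axis',[*tip[:2],z])):
        u=proj(S,p);print(z,nm,((u-[258,195]+.5)*10-.5+[400,0]).round(0),'obs',c)
# side: px per mm
u0=proj(S,[*col[:2],.04]);print('crop px per mm x,y',(proj(S,[col[0]+.01,col[1],.04])-u0).round(2),(proj(S,[col[0],col[1]+.01,.04])-u0).round(2))
go([0,0,0],0)
```

```text
collar [0.53511318 0.21508534 0.04      ] tip [0.53801238 0.21020795 0.106     ] diff [ 2.89919614 -4.87739672] plate seat [0.53647646 0.21646088] [ 0.99755283 -0.06991669]
0.106 collar axis [593. 120.] obs (612, 120)
0.106 tip axis [612. 123.] obs (612, 120)
0.1 collar axis [594. 139.] obs (612, 140)
0.1 tip axis [613. 142.] obs (612, 140)
0.05 collar axis [602. 291.] obs (621, 325)
0.05 tip axis [621. 294.] obs (621, 325)
crop px per mm x,y [ 2.73 -1.23] [-2.17 -1.35]
t 10.47 pos [ 0.5539 -0.1699  0.2974] psi 0.278 F [-0.2 -0.2 -4. ] w 0.0108 tilt z [-0.001  0.   ]
 shift [48.56 31.54 29.82] roll 0.278
```

Both views agree: the spindle axis is about (0.538, 0.210), i.e. (+2.9, -4.9) mm from the collar centre, 5.7 mm off. I'll carry the guard over at the same yaw so that camera offsets cancel.

>>> apply_moves(moves=[[[-0.5, 1.8, 0], 0], [[-1.6, 5.4, 0], 0], [[-2.7, 9.0, 0], 0], [[-3.8, 12.6, 0], 0], [[-4.8, 16.2, 0], 0], [[-5.9, 19.8, 0], 0], [[-7.0, 23.4, 0], 0], [[-8.0, 27.0, 0], 0], [[-9.1, 30.6, 0], 0], [[-10, 33.5, 0], 0]])

```text
clock: 11.3
tcp_pos: [0.5578, 0.1831, 0.2979]
orientation: [0.439, -3.11, -0.002]
contact_force: [0.2, -0.2, -3.5]
grip_width: 0.0113
```

>>> apply_moves(moves=[[[-0.5, 2, 0], 0], [[-0.9, 3, 0], 0], [[-1.0, 3.6, 0], 0], [[-1.0, 3.6, 0], 0], [[-1.0, 3.6, 0], 0]])

```text
clock: 11.72
tcp_pos: [0.5585, 0.215, 0.298]
orientation: [0.432, -3.111, 0.002]
contact_force: [-0.6, -0.5, -4.1]
grip_width: 0.011
```

Run:
```python
from h import *
go([.558,.2176,.215],.278)
```

```text
t 11.72 pos [0.5585 0.215  0.298 ] psi 0.276 F [-0.6 -0.5 -4.1] w 0.011 tilt z [-0.    -0.001]
 shift [-0.03  0.27  8.3 ] roll -0.002
```

>>> apply_moves(moves=[[[0, 0.25, 2], 0], [[0, 0.25, 4], 0], [[0, 0.25, 6], 0], [[0, 0.25, 7.5], 0], [[0, 0.25, 8.2], 0], [[0, 0.25, 8.2], 0], [[0, 0.25, 8.2], 0]])

```text
clock: 12.3
tcp_pos: [0.558, 0.2181, 0.2167]
orientation: [-0.433, 3.111, -0.001]
contact_force: [-0.1, -0.4, -3.3]
grip_width: 0.0112
```

Run:
```python
from h import *
go([.558,.2176,.205],.278)
S=snap('side','s7.png');T=snap('top','t7.png')
f=lambda im,x,y:cv2.resize(im[y:y+75,x:x+50],(400,600),interpolation=cv2.INTER_CUBIC)
cv2.imwrite('pics/c7.png',np.hstack([f(T['frame'],220,180),f(S['frame'],255,175)]))
for p in([.5380,.2102,.106],[.5380,.2102,.05]): print(((proj(S,p)-[255,175]+.5)*8-.5+[400,0]).round(0))
```

```text
t 12.3 pos [0.558  0.2181 0.2167] psi 0.276 F [-0.1 -0.4 -3.3] w 0.0112 tilt z [ 0. -0.]
 shift [ 0.02 -0.05  1.17] roll -0.002
[594. 258.]
[600. 395.]
```

View pics/c7.png

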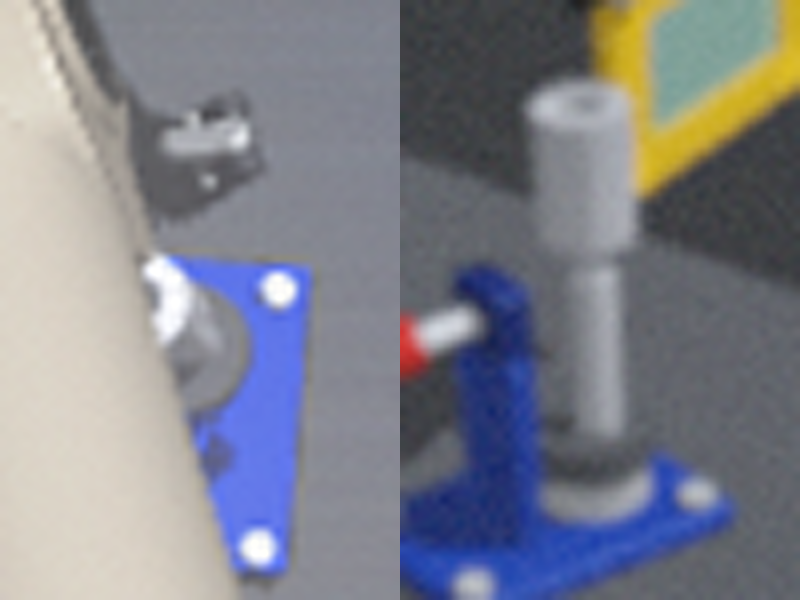

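Run:
```python
from h import *
S=snap('side')
im=np.mean([snap('side')['frame'].astype(float) for _ in range(4)],0)
g=cv2.GaussianBlur(im[:,:,2],(1,3),0) # red channel: blue dark
def edges(v,lo,hi):
    p=g[v,lo:hi];d=np.diff(p);i=d.argmax();j=d.argmin()
    def sub(k):
        s=slice(max(0,k-1),k+2);w=np.abs(d[s]);return (np.arange(len(d))[s]@w)/w.sum()+lo+.5
    return sub(i),sub(j)
for v in list(range(190,204,2))+list(range(210,228,2)):
    a,b=edges(v,262,292) 
    # axis at that row
    zs=np.linspace(.03,.2,200);q=np.array([proj(S,[.538,.2102,z]) for z in zs]);c=np.interp(-v,-q[::1,1][::1] if q[0,1]>q[-1,1] else q[:,1],q[:,0])
    print(v,round(a,2),round(b,2),'mid',round((a+b)/2,2),'w',round(b-a,2),'spindle axis col',round(c,2))
```

```text
190 270.57 285.75 mid 278.16 w 15.18 spindle axis col 277.98
192 270.56 290.15 mid 280.35 w 19.59 spindle axis col 278.08
194 270.64 290.08 mid 280.36 w 19.44 spindle axis col 278.18
196 270.69 288.59 mid 279.64 w 17.89 spindle axis col 278.27
198 271.33 285.7 mid 278.51 w 14.36 spindle axis col 278.37
200 271.53 284.39 mid 277.96 w 12.86 spindle axis col 278.46
202 272.26 284.31 mid 278.29 w 12.05 spindle axis col 278.56
210 278.39 281.68 mid 280.04 w 3.28 spindle axis col 278.94
212 270.54 282.21 mid 276.38 w 11.66 spindle axis col 279.04
214 270.64 264.41 mid 267.52 w -6.23 spindle axis col 279.13
216 270.71 263.58 mid 267.14 w -7.14 spindle axis col 279.23
218 271.41 282.29 mid 276.85 w 10.87 spindle axis col 279.32
220 271.35 282.32 mid 276.83 w 10.97 spindle axis col 279.42
222 271.38 282.36 mid 276.87 w 10.98 spindle axis col 279.51
224 271.34 282.48 mid 276.91 w 11.14 spindle axis col 279.61
226 271.4 282.5 mid 276.95 w 11.1 spindle axis col 279.7
```

>>> apply_moves(moves=[[[0, -0.05, 0.4], 0], [[0, -0.05, 0.7], 0], [[0, -0.05, 0.9], 0], [[0, -0.05, 1.1], 0], [[0, -0.05, 1.25], 0], [[0, -0.05, 1.4], 0], [[0, -0.05, 1.5], 0], [[0, -0.05, 1.5], 0]])

```text
clock: 13.32
tcp_pos: [0.5578, 0.2184, 0.2011]
orientation: [-0.435, 3.111, -0.001]
contact_force: [0.2, -1.6, -3.9]
grip_width: 0.0109
```

Run:
```python
from h import *
go([.558,.2176,.1388],.278);o=r.get_obs();print(o['moment'])
```

```text
t 13.32 pos [0.5578 0.2184 0.2011] psi 0.278 F [ 0.2 -1.6 -3.9] w 0.0109 tilt z [ 0. -0.]
 shift [ 0.   -0.08  6.23] roll -0.0
[-0.33257241 -0.08646518  0.06866072]
```

>>> apply_moves(moves=[[[0, -0.05, 0.2], 0], [[0, -0.05, 0.4], 0], [[0, -0.05, 0.6], 0], [[0, -0.05, 0.8], 0], [[0, -0.05, 1.0], 0], [[0, -0.05, 1.2], 0]])

```text
clock: 13.82
tcp_pos: [0.5579, 0.218, 0.189]
orientation: [-0.435, 3.111, -0.001]
contact_force: [0.7, -2.6, -2.3]
grip_width: 0.0111
```

>>> apply_moves(moves=[[[0, -0.1, 0.2], 0], [[0, -0.1, 0.5], 0], [[0, -0.1, 0.8], 0], [[0, -0.1, 1.1], 0], [[0, -0.1, 1.4], 0], [[0, -0.1, 1.7], 0], [[0, -0.1, 2.0], 0], [[0, -0.1, 2.3], 0]])

```text
clock: 14.48
tcp_pos: [0.558, 0.2175, 0.1658]
orientation: [0.436, -3.111, -0.0]
contact_force: [0.9, -2.2, -3.0]
grip_width: 0.0109
```

>>> apply_moves(moves=[[[0, -0.05, 0.3], 0], [[0, -0.05, 0.7], 0], [[0, -0.05, 1.1], 0], [[0, -0.05, 1.5], 0], [[0, -0.05, 1.8], 0], [[0, -0.05, 2.1], 0], [[0, -0.05, 2.3], 0], [[0, -0.05, 2.4], 0], [[0, -0.05, 2.5], 0], [[0, -0.05, 2.5], 0]])

```text
clock: 15.32
tcp_pos: [0.5581, 0.217, 0.141]
orientation: [0.436, -3.111, -0.0]
contact_force: [-0.0, -0.0, -4.1]
grip_width: 0.0109
```

Run:
```python
from h import *
go([.558,.2176,.1388],.278)
```

```text
t 15.32 pos [0.5581 0.217  0.141 ] psi 0.278 F [-0.  -0.  -4.1] w 0.0109 tilt z [-0.  0.]
 shift [-0.01  0.06  0.22] roll 0.0
```

Forces are near zero apart from the weight. I'll ease the last 2 mm onto the collar.

>>> apply_moves(moves=[[[0, 0, 0.1], 0], [[0, 0, 0.15], 0], [[0, 0, 0.2], 0], [[0, 0, 0.25], 0], [[0, 0, 0.3], 0], [[0, 0, 0.3], 0]])

```text
clock: 15.82
tcp_pos: [0.5583, 0.2169, 0.1386]
orientation: [-0.435, 3.111, 0.0]
contact_force: [-1.1, 0.2, 0.4]
grip_width: 0.011
```

The collar now carries the weight (Fz about 0, TCP at the seated height). Release and rise.

>>> apply_moves(moves=[[[0, 0, 0], 0], [[0, 0, 0], 0], [[0, 0, 0], 0], [[0, 0, 0], 0], [[0, 0, 0], 0], [[0, 0, -1.5], 0], [[0, 0, -4], 0], [[0, 0, -7], 0], [[0, 0, -10], 0], [[0, 0, -10], 0]], claw=1)

```text
clock: 16.65
tcp_pos: [0.5614, 0.218, 0.2445]
orientation: [-0.433, 3.102, 0.005]
contact_force: [1.5, -0.3, 0.2]
grip_width: 0.0854
```

Run:
```python
from h import *
s=np.array([.5358,.2158]);ax=np.array([.9975,-.0705])
p=s-ax*.150
go([*p,.22],-.07);print(p, s-ax*.084, s-ax*.103, s-ax*.064)
```

```text
t 16.65 pos [0.5614 0.218  0.2445] psi 0.278 F [ 1.5 -0.3  0.2] w 0.0854 tilt z [0.009 0.005]
 shift [16.64  5.6   2.29] roll 0.348
[0.386175 0.226375] [0.45201  0.221722] [0.4330575 0.2230615] [0.47196  0.220312]
```

Run:
```python
from h import *
go([.452,.2217,.2],-.07)
S=snap('side','s8.png')
f=lambda im,x,y:cv2.resize(im[y:y+75,x:x+75],(600,600),interpolation=cv2.INTER_CUBIC)
cv2.imwrite('pics/c8.png',f(S['frame'],240,175))
```

```text
t 16.65 pos [0.5614 0.218  0.2445] psi 0.278 F [ 1.5 -0.3  0.2] w 0.0854 tilt z [0.009 0.005]
 shift [10.46  3.34  4.35] roll 0.348
```

View pics/c8.png

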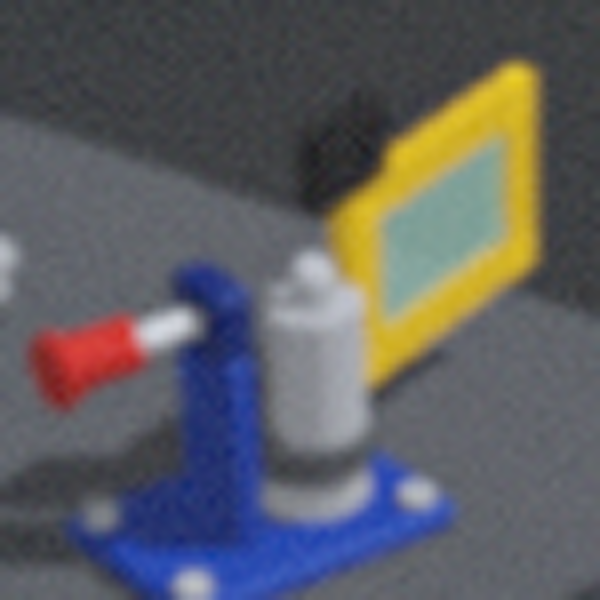

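The guard is fully down (barrel on the collar at crop 318,460), upright, with the spindle tip showing 16 mm above it. The pin is still out (knob at crop 85,358). Now to the knob.

>>> apply_moves(moves=[[[2.5, 0.8, 0], 0.09], [[6, 2, 0], 0.2], [[9, 3, 0], 0.3], [[10.4, 3.3, 0], 0.35], [[10.4, 3.3, 2], 0.35], [[10.4, 3.3, 4], 0.35], [[10.4, 3.3, 4.3], 0.35], [[10.4, 3.3, 4.3], 0.35]])

```text
clock: 17.37
tcp_pos: [0.448, 0.2194, 0.1937]
orientation: [-0.113, -3.137, 0.004]
contact_force: [-0.1, 0.3, -0.1]
grip_width: 0.0851
```

Run:
```python
from h import *
go([.452,.222,.092],-.07)
```

```text
t 17.37 pos [0.448  0.2194 0.1937] psi -0.072 F [-0.1  0.3 -0.1] w 0.0851 tilt z [-0.003 -0.002]
 shift [-0.41  0.32 10.17] roll -0.002
```

>>> apply_moves(moves=[[[-0.4, 0.3, 3], 0], [[-0.4, 0.3, 6], 0], [[-0.4, 0.3, 8.5], 0], [[-0.4, 0.3, 10.1], 0], [[-0.4, 0.3, 10.1], 0], [[-0.4, 0.3, 10.1], 0]])

```text
clock: 17.87
tcp_pos: [0.4536, 0.2227, 0.0944]
orientation: [-0.113, -3.139, 0.001]
contact_force: [0.2, 0.4, -0.0]
grip_width: 0.0854
```

>>> apply_moves(moves=[[[0, 0, 0], 0], [[0, 0, 0], 0], [[0, 0, 0], 0], [[0, 0, 0], 0], [[0, 0, 0], 0], [[0, 0, 0], 0]], claw=0, grip_force=40)

```text
clock: 18.37
tcp_pos: [0.4536, 0.2215, 0.0949]
orientation: [0.114, 3.139, -0.002]
contact_force: [-1.8, -3.9, 7.2]
grip_width: 0.0185
```

Run:
```python
from h import *
go([.472,.2203,.092],-.07)
```

```text
t 18.37 pos [0.4536 0.2215 0.0949] psi -0.072 F [-1.8 -3.9  7.2] w 0.0185 tilt z [ 0.    -0.001]
 shift [-1.84  0.01  0.29] roll -0.002
```

>>> apply_moves(moves=[[[-0.3, 0, 0], 0], [[-0.6, 0, 0], 0], [[-0.9, 0, 0], 0], [[-1.2, 0, 0], 0], [[-1.5, 0, 0], 0], [[-1.8, 0, 0], 0], [[-2.0, 0, 0], 0], [[-2.2, 0, 0], 0], [[-2.3, 0, 0], 0], [[-2.3, 0, 0], 0]])

```text
clock: 19.2
tcp_pos: [0.4735, 0.2201, 0.0947]
orientation: [-0.112, -3.134, 0.003]
contact_force: [-11.8, -4.0, 17.3]
grip_width: 0.019
```

>>> apply_moves(moves=[[[-0.2, 0, 0], 0], [[-0.2, 0, 0], 0], [[-0.2, 0, 0], 0]])

```text
clock: 19.45
tcp_pos: [0.4736, 0.2201, 0.0946]
orientation: [-0.111, -3.13, 0.004]
contact_force: [-16.1, -3.9, 23.2]
grip_width: 0.0184
```

>>> apply_moves(moves=[[[0, 0, 0], 0], [[0, 0, 0], 0], [[0, 0, 0], 0], [[0, 0, 0], 0], [[0, 0, 0], 0], [[0.4, 0, -1], 0], [[0.4, 0, -4], 0], [[0.4, 0, -8], 0], [[1, 0, -11], 0], [[2, 0, -13], 0]], claw=1)

```text
clock: 20.28
tcp_pos: [0.4598, 0.2226, 0.2281]
orientation: [0.115, 3.135, 0.004]
contact_force: [0.3, 0.6, -0.7]
grip_width: 0.0853
```

>>> apply_moves(moves=[[[0, 4, 0], 0], [[0, 8, 0], 0], [[0, 12, 0], 0], [[0, 14, 0], 0], [[0, 14, 0], 0], [[0, 14, 0], 0]])

```text
clock: 20.78
tcp_pos: [0.4677, 0.3632, 0.2243]
orientation: [-0.109, -3.14, 0.0]
contact_force: [-0.2, -1.5, -0.7]
grip_width: 0.0856
```

Run:
```python
from h import *
go([.472,.2203,.092],-.07)
S=snap('side','s9.png');T=snap('top','t9.png')
f=lambda im,x,y:cv2.resize(im[y:y+75,x:x+50],(400,600),interpolation=cv2.INTER_CUBIC)
cv2.imwrite('pics/c9.png',np.hstack([f(T['frame'],220,180),f(S['frame'],245,180)]))
h=cv2.cvtColor(S['frame'],cv2.COLOR_BGR2HSV);m=cv2.inRange(h,(0,170,90),(6,255,255));m[:,310:]=0;k=cv2.moments(m,True);print('red side',k['m10']/k['m00'],k['m01']/k['m00'])
```

```text
t 20.78 pos [0.4677 0.3632 0.2243] psi -0.069 F [-0.2 -1.5 -0.7] w 0.0856 tilt z [-0. -0.]
 shift [ -1.42 -14.22  13.24] roll 0.001
red side 256.7903225806452 216.6451612903226
```

View pics/c9.png

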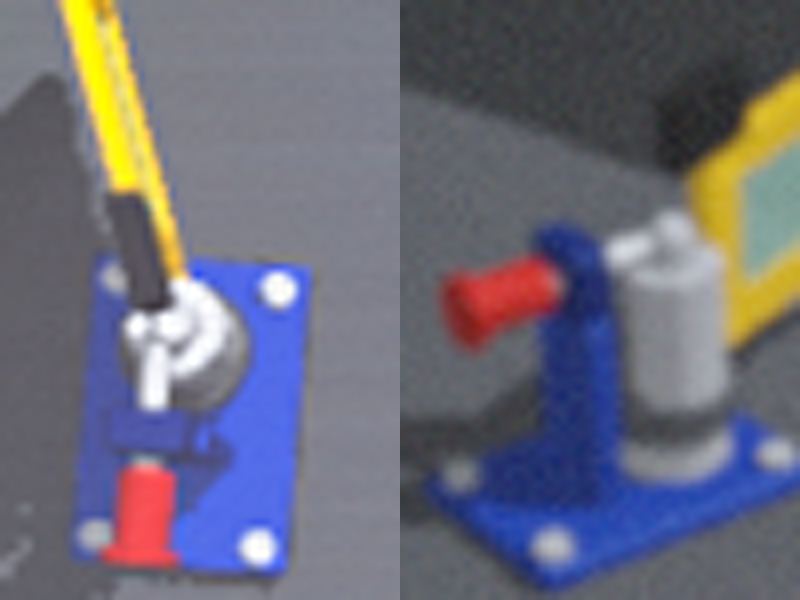

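Knob against the riser, pin tip over the barrel, barrel on the collar. The red centroid moved 6.4 px, against 6.2 px expected for 20 mm.

```bash
python3 -c "
from h import *
print(r.get_obs()['contact_force'].round(1)); print(r.hand_in())"
```

```text
[ 1.  -0.1  0. ]
the job is handed in; nothing more can be done
None
```

The guard now hangs fully down and upright on the new post, that post's pin is in, and the job was handed in at about 21 s of the 72 s allowed.

- **Old pin:** I pulled it 20 mm out to its stop and left it out.
- **Lift and carry:** I lifted the guard straight up by its tab and carried it over at the same yaw. The new spindle stood about 5.7 mm off the collar centre, at (+2.9, −4.9) mm, measured in both cameras.
- **Lowering:** Measured side forces stayed at or below about 2.7 N. At the bottom the wrist's vertical force went to about 0, so the collar was carrying the guard.
- **New pin:** I pushed it in 19.9 mm to its stop.

**Last checks:**
- The final pictures show the barrel on the collar and the pin tip over it.
- The new knob moved 6.4 px in the side view, against 6.2 px expected for full travel.
- The gripper was clear of everything, with contact force about 0 apart from sensor noise.
- I made no separate last measurement of the hammer, wood block and iron leaf, but the arm never went near them.
- No check failed. The only disagreement was about 1.5 mm between the two camera estimates of the new collar's centre, which did not affect the fit.

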